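Dock a flow meter under the sprung dust cover of its calibration station

ROBOT

A 6-joint arm with a two-finger parallel gripper is mounted at the origin on a cart in front of the work surface, level with it; the furniture and walls round the work are solid. World frame = base frame: x ahead of the robot, y to its left, z up, the work surface at z = 0. Lengths are in m, angles in rad, forces in N, time in s.
With the tool pointing down it reaches from about 0.35 to 0.775 m from the base axis. Payload 7.3 kg.
Tool frame: the origin (TCP) lies at the very end of the fingers, on their centre line; the grasp point (between the pads) lies 19 mm behind it; z points along the fingers, y is the direction in which the jaws open and shut (so a half turn about z gives the same grasp; the last joint's range is limited). The gripper opens to 92 mm and grips with 3 to 60 N. Pads are 19 mm wide; open, the fingers measure 130 mm over their backs; the gripper's body (75 mm by 190 mm) begins 47 mm behind the grasp point.
Start: joints at [1.026, 0.342, 1.524, -0, 1.275, -0.146], TCP at [0.204, 0.484, 0.2] pointing down, gripper open.
Joint ranges: [-2.53, 2.53], [-0.77, 2.02], [0.04, 2.7], [-1, 4.14], [0.28, 2.66], [-3.11, 3.11]. Speed limits (rad/s): [2.57, 2.57, 3.14, 3.14, 3.14, 3.14].

INTERFACE

Orientations are given as [roll, pitch, yaw] about the fixed x, y, z axes, in that order (R = Rz(yaw) Ry(pitch) Rx(roll)).
In Python, from cell import robot gives the robot as it stands.
- The arm moves only by the shell command python3 -m pendant 'ROWS' [OPENING] [FORCE]. ROWS is JSON, a list of rows, each a list of 2 entries, a list of its own where there are three numbers: the shift along the tool's x, y, z in mm, then the turn about the tool's z in degrees. In form: [[[x, y, z], turn], ...]. A call has 1 to 10 rows; each row is the pose to reach, as a shift and turn from the pose measured when the call began, along the tool's axes at that moment; what a row does not reach only later rows make up. A row lasts 1/12 s, in which the tool goes at most 41.7 mm and 7.16 degrees, less where a joint would pass 70% of its speed; a pose out of reach is approached as far as the arm can. A call with a gripper value outside its range is refused whole. OPENING is the opening, from 0 (shut) to 1 (fully open), set as the call begins (- or left out, the last holds). The fingers move at their own pace and stop on an object; FORCE is the grip in N (left out, the last holds). Time passes only in rows, so rows that repeat a pose let the fingers close. It gives the time, the measured TCP pose, the force and the opening at its end, in the units of the state.
- robot.observe(): the state, without advancing time (a new reading comes with each control period).
- robot.read_camera(name): name is "scene" or "top"; returns the picture (480x640x3 uint8, red, green, blue); there is no depth.
- robot.calibration(name): a dict with "vfov" (degrees; the focal length in pixels is half the picture's height over the tangent of half this angle, whatever the lens; pixels are square), "cx", "cy" (the principal point, pixels), "k1" (the pictures are not rectified: a ray, as slopes to the right and down, at radius r is drawn at 1 + k1 r^2 times it, then the intrinsics apply), "rvec" (rotation vector, rad) and "tvec" (3), from world to camera coordinates, as OpenCV has them. Camera axes: x right, y down, z forward; pixel columns grow to the right and rows downward; lengths in m; the calibration is good to about 2 mm. A picture is of the moment at which its call begins. calibration takes no time and is no camera call.
- robot.hand_in(): hands the job in, once; it reports no verdict.
Trained networks look in the newest picture that a camera, given by its name, has taken for a name from the list of things; names that differ only in an ending like _2 or _b are one class to them, and where a whole thing is asked for, a point or a joint stands for the part that bears it (a point fixed in the world has none). Each returns a list of dicts, best first, with "p" (0 to 1); they miss things now and then, are a little off and sometimes report something else, mostly with a low value. They report only what shows in the picture. A call takes as long as a camera call. They do not tell look-alikes from the thing itself.
- robot.find_in(camera, query): "xy" ([column, row] as shares, 0 to 1, of the picture: columns of its width, rows of its height, amid what is visible of it).
The state is a dict: "time": time; "qpos": joint angles; "qvel": joint speeds; "joint_efforts": joint torques, N m; "tool_pos": TCP position; "tool_rot": TCP orientation; "contact_force": force on the tool from outside, world axes, zero at the start; "torque": the same for the moment, N m; "opening": finger opening in m.
Only numpy, scipy, OpenCV 4.12 (cv2) and the standard library are available. Lean on these libraries where they do the work, as an engineer would, in place of code of your own. Each camera call takes 0.05 s, during which the arm holds its last target.

TASK

Dock the flow meter for its calibration check: with one fingertip press the bar down on the side of the dock to hold the sprung dust cover up, and with the other fingertip push the meter along its tray, head first under the cover, until it is fully home against the port housing. Keep the cover held clear of the meter until it is home, then let go so that the cover springs down onto the meter. Do not grasp or lift the meter, and leave the things round the dock where they are.

Things in the scene. Friction and masses are not known exactly. Their poses are not given: they have to be found in the camera images.
- dock: Grey calibration dock, fixed, 270 x 128 mm. Origin on the worktop under the tray; +x is the way the meter goes in, +y the side with the press bar, z up. Tray floor 8 mm above the worktop, x = -138 to +100 mm, 76 mm wide (y = -38 to +38) between low rails (tops 18 mm at +y, 16 mm at -y) that guide the meter. At x = 100 mm the port housing, 50 mm high, is the end stop.
- port (a point): Gas port in the face of the port housing at the end of the tray, at (100, 0, 21.5) mm in the dock frame. The meter's brass inlet stub enters it without resistance; the meter's head stops flat against the housing.
- dust_cover (a joint): Aluminium dust cover with a clear window, one piece with the press bar, turning on a shaft along the dock's x at y = 47, z = 16 mm. Rad: 0 = shut (slopes down across the tray and blocks it), 0.48 = fully up; about 0.18 when resting on the docked meter, clear of it above 0.20. Spans dock x = 57 to 99 mm. A spring shuts it; pushing the meter cannot open it.
- press_bar (a point): Top face of the press bar, mid-length, 20 mm out from the shaft (moves with it). Ribbed plate along dock x = -129 to -9 mm, y = 47 to 80 mm, 3 mm thick. Shut, it slopes up outward 0.28 rad, this point 23 mm above the worktop; pressing it down raises the cover: at 0.35 (about 7 N) the bar is near level, its top 16 mm above the worktop. A fingertip can slide along it while pressing.
- flow_meter: Hand-held flow meter, loose, face up in the tray, about 0.2 kg, 72 mm wide at the head, 62 at the tail, 26 mm high (top 34 mm above the worktop). Origin on its underside; x points to the head, z up. Tail end 69 mm behind the origin, head face 54 mm ahead, then a thin brass stub of 16 mm. Starts with its head short of the cover; home when its origin is at x = 46 mm in the dock frame.
- meter_tail (a point): Middle of the meter's upright tail end face, 13 mm above its underside: the place to push.
- brass_union: Brass tube union, 22 x 39 x 19 mm, on the worktop beside the dock; leave it alone.
- steel_tee: Steel tube tee, 29 x 36 x 14 mm, on the worktop beside the dock; leave it alone.
- spanner_1: Open-ended spanner, 22 x 125 x 5 mm, on the worktop beside the press bar; leave it alone.
- tube_cutter: Red tube cutter, 32 x 58 x 20 mm, on the worktop beside the dock; leave it alone.
- vial_2: Sample vial, 12 mm across, 33 mm high, standing beside the dock; leave it alone.
- vial_3: Sample vial, 12 mm across, 33 mm high, standing beside the dock; leave it alone.
- screwdriver_flat: Screwdriver with yellow handle, 171 mm long, lying to the left; leave it alone.
Mind the look-alikes: they are no part of the job. Leave any pink or turquoise look-alike of the flow_meter alone.

How it is judged:
On the way, in this order (a step that is already met when the one before it is completed fails the run):
1. a fingertip holds the dust cover up before the meter's head is under it (value of joint dust_cover above 0.22 rad and contact force between the fingers and dust_cover above 0.5 N and x of flow_meter in the frame of dock below 0.005 m), for 0.1 s.
2. the meter's head is pushed under the cover while a fingertip holds the cover up, clear of it (value of joint dust_cover above 0.19 rad and contact force between the fingers and dust_cover above 0.5 N and contact force between flow_meter and dust_cover below 0.3 N and x of flow_meter in the frame of dock above 0.02 m), for 0.05 s.
3. the meter is home while the cover is still held up (value of joint dust_cover above 0.19 rad and contact force between the fingers and dust_cover above 0.5 N and contact force between flow_meter and dust_cover below 0.3 N and x of flow_meter in the frame of dock above 0.042 m), for 0.05 s.
At the end, for the whole second after the job is handed in: The meter lies flat and straight (within 6 degrees) in the tray with its head within 4 mm of the port housing, and the released dust cover rests on it under its spring, everything at rest (x of flow_meter in the frame of dock between 0.042 and 0.05 m and angle between the x axis of flow_meter and the x axis of dock, either way round below 0.1 rad and angle between flow_meter's own z axis and vertical below 0.06 rad and z of flow_meter in the frame of dock below 0.011 m and value of joint dust_cover between 0.1 and 0.24 rad and contact force between flow_meter and dust_cover above 0.3 N and linear speed of flow_meter below 0.01 m/s and velocity of joint dust_cover below 0.05 rad/s); the robot touches nothing.
It fails at once if the meter is lifted out of the tray (z of flow_meter in the frame of dock above 0.016 m).
It fails at once if the meter is tipped up (angle between flow_meter's own z axis and vertical above 0.2 rad).
It fails at once if the meter is rammed against the cover (contact force between flow_meter and dust_cover above 12 N).
It fails at once if the cover is let down on the meter before the meter is home (contact force between flow_meter and dust_cover above 1 N and x of flow_meter in the frame of dock between 0.008 and 0.036 m).
It fails at once if a thing beside the dock is knocked away (distance of any of brass_union, steel_tee, spanner_1, tube_cutter, vial_2, vial_3, screwdriver_flat from where it was at the start of the episode above 0.02 m).
It also fails if it takes over 42 s, if anything falls off the work surface, if the arm or the gripper's body presses on something with over 40 N, if the wrist force passes 120 N, or if a joint passes its speed limit or range.

## Working session

There is one attempt and no reset: what is moved stays moved. The work goes in short steps, Python scripts to look and compute and a shell command to move; the robot and the scene stay as the last step left them, time stands still between calls to the robot, and variables do not carry over. Pictures are saved under pics/ and viewed, and the job is handed in when it is done.

```bash
mkdir -p pics; ls
python3 - <<'E'
from cell import robot
import cv2
print(robot.observe())
for n in("scene","top"):
    im=robot.read_camera(n); cv2.imwrite(f"pics/{n}0.png",im[:,:,::-1]); print(n,robot.calibration(n))
    for q in("flow_meter","dock","press_bar"): print(q,robot.find_in(n,q))
E
```

```text
pics
{'time': 0.0, 'qpos': array([ 1.02601145e+00,  3.42743578e-01,  1.52505750e+00,  2.70441256e-06,
        1.27536695e+00, -1.46028160e-01]), 'qvel': array([-5.34357255e-05,  1.00512936e-03,  7.66994969e-04,  1.64682521e-03,
        2.74121605e-04,  6.59891326e-04]), 'joint_efforts': array([ 9.75683433e-04, -4.31236839e+01, -2.44223303e+01,  7.17844907e-02,
        5.60655305e-02, -1.33183858e-04]), 'tool_pos': array([0.20359599, 0.48341873, 0.19972003]), 'tool_rot': array([-3.14003442e+00, -2.31791097e-04,  2.74283497e+00]), 'contact_force': array([-0.87312503,  0.61609473, -0.93236945]), 'torque': array([-0.02211182, -0.01394761,  0.11082692]), 'opening': 0.09181659545874164}
scene {'vfov': 57.728774397483775, 'cx': 312.2836025814672, 'cy': 235.75649587023284, 'k1': -0.10640252851372424, 'rvec': array([ 2.25390206, -0.881894  ,  0.3267741 ]), 'tvec': array([-0.32078858,  0.38113759,  0.54596786])}
flow_meter [{'xy': [0.4628, 0.4496], 'p': 0.97}, {'xy': [0.3695, 0.5873], 'p': 0.92}]
dock [{'xy': [0.6039, 0.5575], 'p': 0.95}]
press_bar [{'xy': [0.5745, 0.5515], 'p': 0.75}]
top {'vfov': 54.42655195145831, 'cx': 322.67654753796717, 'cy': 237.1227330372701, 'k1': -0.00647264866938457, 'rvec': array([ 2.15861429, -2.1367287 ,  0.12578371]), 'tvec': array([0.13148979, 0.5806214 , 0.85110239])}
flow_meter [{'xy': [0.6495, 0.4742], 'p': 0.8}, {'xy': [0.4783, 0.6935], 'p': 0.74}, {'xy': [0.4431, 0.4769], 'p': 0.71}]
dock [{'xy': [0.6161, 0.4215], 'p': 0.91}]
press_bar [{'xy': [0.6123, 0.4696], 'p': 0.75}]
```

View pics/scene0.png

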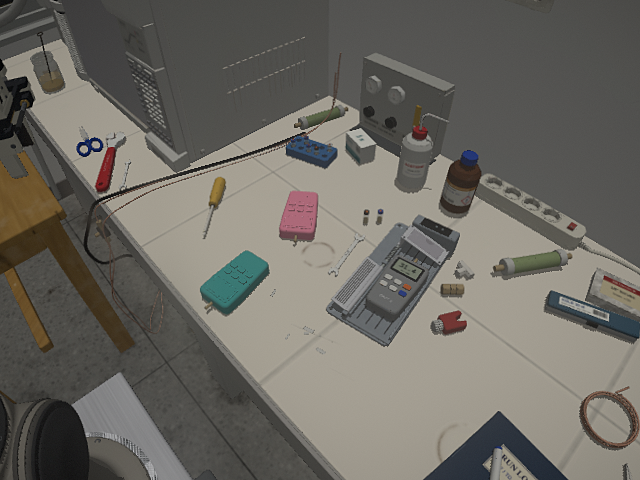

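View pics/top0.png

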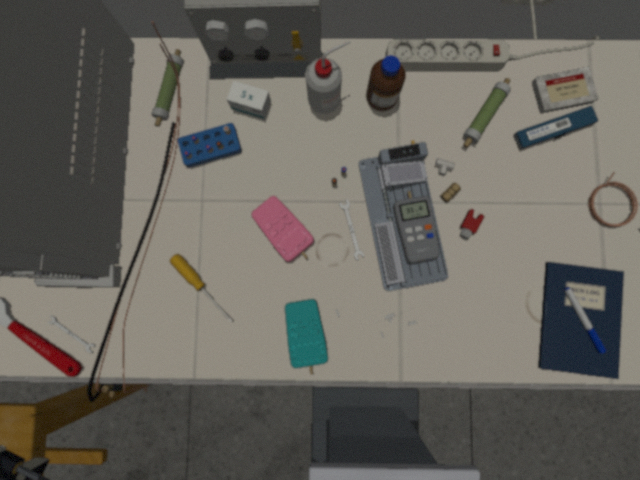

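```bash
cat > h.py <<'E'
import numpy as np,cv2
from cell import robot
def K(n):
    c=robot.calibration(n); f=240/np.tan(np.radians(c["vfov"])/2)
    return c,f
def proj(n,P):
    c,f=K(n); P=np.atleast_2d(P).astype(float)
    R=cv2.Rodrigues(c["rvec"])[0]; q=P@R.T+c["tvec"]; s=q[:,:2]/q[:,2:]
    s=s*(1+c["k1"]*(s**2).sum(1,keepdims=True))
    return s*f+[c["cx"],c["cy"]]
def back(n,uv,z):
    c,f=K(n); d=(np.array(uv,float)-[c["cx"],c["cy"]])/f; s=d.copy()
    for _ in range(20): s=d/(1+c["k1"]*(s@s))
    R=cv2.Rodrigues(c["rvec"])[0]; o=-R.T@c["tvec"]; r=R.T@np.r_[s,1]
    return o+r*(z-o[2])/r[2]
E
python3 - <<'E'
import cv2
a=cv2.imread("pics/top0.png")[130:300,340:490]; cv2.imwrite("pics/top0c.png",cv2.resize(a,None,fx=3.5,fy=3.5,interpolation=cv2.INTER_CUBIC))
a=cv2.imread("pics/scene0.png")[200:360,310:480]; cv2.imwrite("pics/scene0c.png",cv2.resize(a,None,fx=3.7,fy=3.7,interpolation=cv2.INTER_CUBIC))
E
```

```text
(no output)
```

View pics/top0c.png

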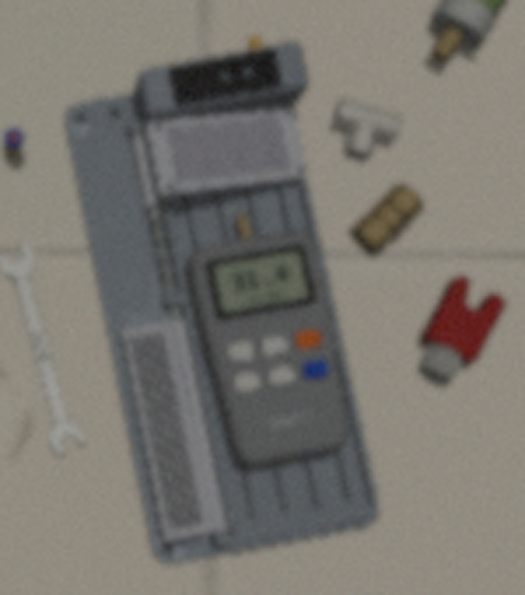

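View pics/scene0c.png

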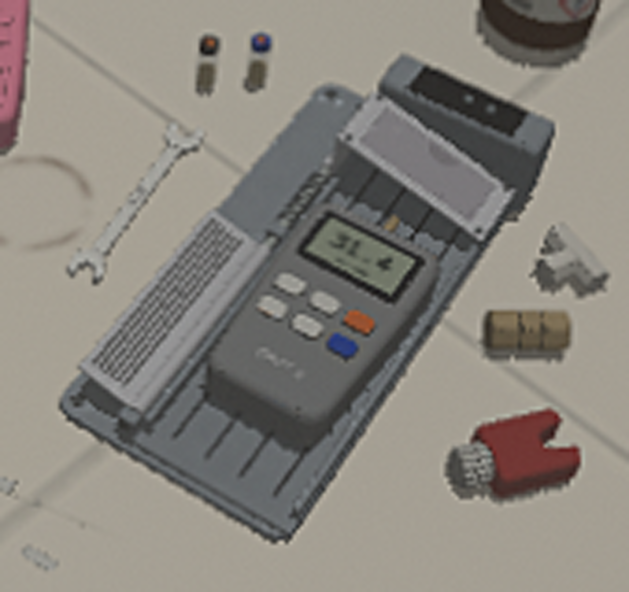

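```bash
cat >> h.py <<'E'
def D(p,P):
    c,s=np.cos(p[2]),np.sin(p[2]); P=np.atleast_2d(P).astype(float)/1000
    return np.c_[p[0]+c*P[:,0]-s*P[:,1],p[1]+s*P[:,0]+c*P[:,1],P[:,2]]
E
python3 - <<'E'
from h import *
from scipy.optimize import least_squares
bar=[(-129,78.5,26),(-9,78.5,26)]; 
obs=[]
T=lambda u:np.array(u)/3.5+[340,130]; S=lambda u:np.array(u)/3.7+[310,200]
obs=[("top",(-129,78.5,26),T((162,541))),("top",(-9,78.5,26),T((124,332))),("top",(-129,47,17),T((224,530))),("top",(-9,47,17),T((185,319))),
("scene",(-129,78.5,26),S((82,368))),("scene",(-9,78.5,26),S((213,212)))]
def res(p): return np.concatenate([(proj(n,D(p,P))[0]-u) for n,P,u in obs])
r=least_squares(res,[.55,-.05,.15]); print(r.x,np.degrees(r.x[2]),res(r.x).round(1)); p=r.x
# overlay
for n,z in(("top",0),("scene",0)):
    im=cv2.imread(f"pics/{n}0.png"); k=4; 
    x0,y0,w,h=(340,130,150,170) if n=="top" else (310,200,180,160)
    im=cv2.resize(im[y0:y0+h,x0:x0+w],None,fx=k,fy=k,interpolation=cv2.INTER_CUBIC)
    def line(Ps,c):
        u=(proj(n,D(p,Ps))-[x0,y0])*k; cv2.polylines(im,[u.astype(int).reshape(-1,1,2)],False,c,1)
    line([(-129,78.5,26),(-9,78.5,26),(-9,47,17),(-129,47,17),(-129,78.5,26)],(0,0,255))
    line([(-138,38,8),(100,38,8),(100,-38,8),(-138,-38,8),(-138,38,8)],(0,255,0))
    line([(100,38,50),(100,-38,50)],(255,255,0))
    for mx in (-25,):
        line([(mx-69,31,34),(mx+54,36,34),(mx+54,-36,34),(mx-69,-31,34),(mx-69,31,34)],(255,0,255))
    cv2.imwrite(f"pics/{n}_ov.png",im)
for u in ((238,468),(345,446)): print("tailtop",back("top",T(u),.034))
E
```

```text
[ 0.63175155 -0.04140837  0.18427794] 10.5583479412988 [ 1.7  0.2  0.8 -1.3 -0.5  0.6 -1.3  0.3 -1.   0.   0.5 -0.5]
tailtop [ 0.53047148 -0.02510842  0.034     ]
tailtop [ 0.54301076 -0.08326607  0.034     ]
```

View pics/top_ov.png

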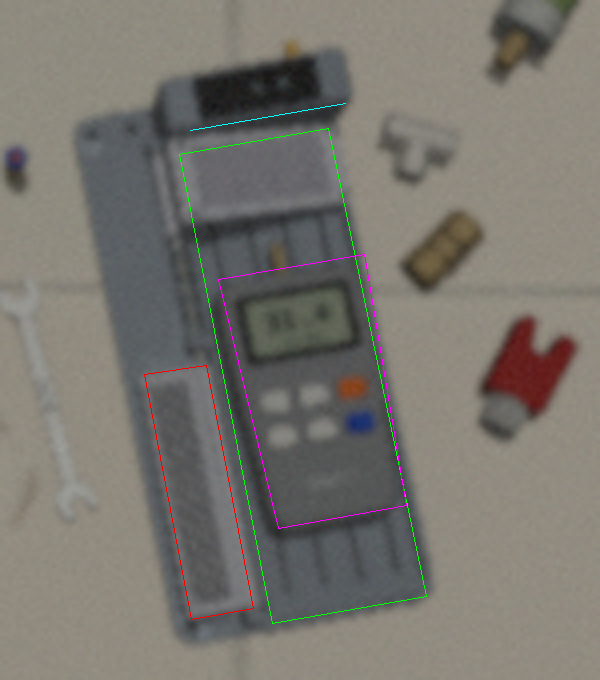

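View pics/scene_ov.png

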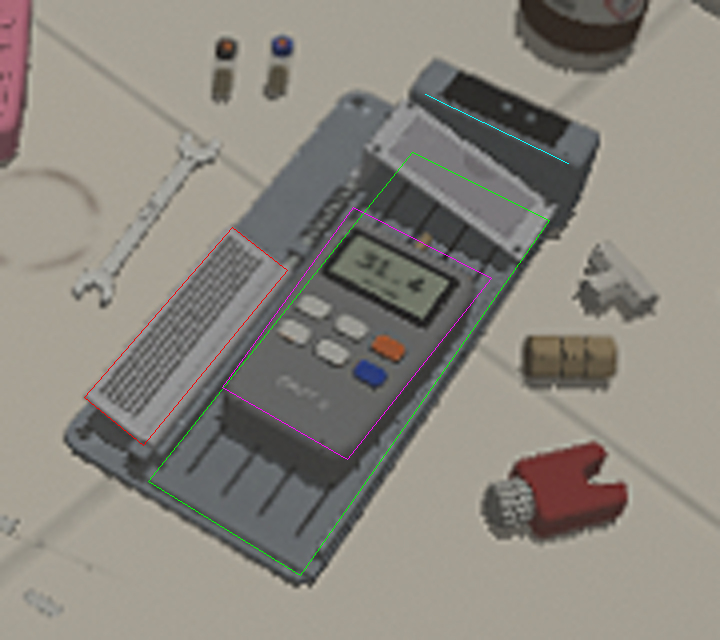

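Run:
```python
from h import *
p=np.array([.6315,-.040,.185])
for n,u in(("top",(125,285)),("top",(118,268)),("scene",(185,165)),("top",(235,320)),("top",(172,258))): print(n,u,back(n,u,0 if u[0]!=172 else .02).round(3))
o=robot.observe(); print(o["tool_pos"],o["tool_rot"])
t=D(p,[(-114,35.5,100)])[0]; print("target",t)
R=cv2.Rodrigues(np.zeros(3))[0]
from scipy.spatial.transform import Rotation as Ro
R=Ro.from_euler("xyz",o["tool_rot"]).as_matrix()
print((R.T@(t-o["tool_pos"])*1000).round(1), R.round(3))
a=.185+np.pi-o["tool_rot"][2]; print("turn",-np.degrees(a))
```

```text
top (125, 285) [0.485 0.528 0.   ]
top (118, 268) [0.519 0.544 0.   ]
scene (185, 165) [0.516 0.554 0.   ]
top (235, 320) [0.42  0.307 0.   ]
top (172, 258) [0.538 0.43  0.02 ]
[0.20381317 0.48375981 0.20035066] [-3.14146049e+00 -1.88594283e-05  2.74280660e+00]
target [ 0.51291517 -0.02607567  0.1       ]
[-482.8 -349.8  100.4] [[-0.922  0.388 -0.   ]
 [ 0.388  0.922 -0.   ]
 [ 0.    -0.    -1.   ]]
turn -33.44847724168088
```

```bash
python3 -m pendant '[[[-15,-10,0],-3],[[-45,-30,0],-8],[[-78,-55,0],-14],[[-111,-80,0],-20],[[-144,-104,0],-26],[[-177,-128,0],-31],[[-210,-152,0],-33.4],[[-243,-176,0],-33.4],[[-276,-200,0],-33.4],[[-309,-224,0],-33.4]]' 0.545 20
python3 - <<'E'
from h import *
from scipy.spatial.transform import Rotation as Ro
p=np.array([.6315,-.040,.185]);o=robot.observe();t=D(p,[(-114,35.5,70)])[0]
R=Ro.from_euler("xyz",o["tool_rot"]).as_matrix()
print((R.T@(t-o["tool_pos"])*1000).round(1),"turn",-np.degrees(.185+np.pi-(o["tool_rot"][2]%(2*np.pi))))
E
```

```text
time: 1.23
tool_pos: [0.4008, 0.1579, 0.2007]
tool_rot: [3.142, 0.001, -2.957]
contact_force: [1.0, 0.3, 0.0]
opening: 0.0502
[ -76.4 -201.4  130.7] turn -0.04094980434574959
```

```bash
python3 -m pendant '[[[-13,-34,10],0],[[-26,-68,25],0],[[-39,-102,40],0],[[-52,-136,60],0],[[-64,-168,80],0],[[-72,-190,100],0],[[-76,-201,115],0],[[-76,-201,125],0],[[-76,-201,125],0]]'
cat > look.py <<'E'
from h import *
import sys
tag=sys.argv[1]
for n in("scene","top"):
    im=robot.read_camera(n)[:,:,::-1]
    x0,y0,w,h=(340,130,150,170) if n=="top" else (290,160,200,200)
    cv2.imwrite(f"pics/{n}_{tag}.png",cv2.resize(im[y0:y0+h,x0:x0+w],None,fx=3,fy=3,interpolation=cv2.INTER_CUBIC))
a=cv2.imread(f"pics/scene_{tag}.png");b=cv2.imread(f"pics/top_{tag}.png");b=cv2.copyMakeBorder(b,0,max(0,a.shape[0]-b.shape[0]),0,0,cv2.BORDER_CONSTANT)
c=np.hstack([a,b[:a.shape[0]]]); cv2.imwrite(f"pics/both_{tag}.png",cv2.resize(c,None,fx=.76,fy=.76) )
from scipy.spatial.transform import Rotation as Ro
p=np.array([.6315,-.040,.185]);o=robot.observe()
d=o["tool_pos"]-np.r_[p[:2],0];c,s=np.cos(p[2]),np.sin(p[2]);f=o["contact_force"]
print("t",o["time"],"dock xyz",(1000*np.array([c*d[0]+s*d[1],-s*d[0]+c*d[1],d[2]])).round(1),"F dock",np.round([c*f[0]+s*f[1],-s*f[0]+c*f[1],f[2]],2),"rot",o["tool_rot"].round(4))
E
python3 look.py a
```

```text
time: 1.98
tool_pos: [0.5108, -0.0257, 0.0736]
tool_rot: [3.14, -0.003, -2.959]
contact_force: [-0.9, 0.8, 0.3]
opening: 0.0501
t 2.0833 dock xyz [-114.7   36.9   76. ] F dock [ 0.54 -0.13 -0.32] rot [ 3.1411e+00  1.0000e-04 -2.9567e+00]
```

View pics/both_a.png

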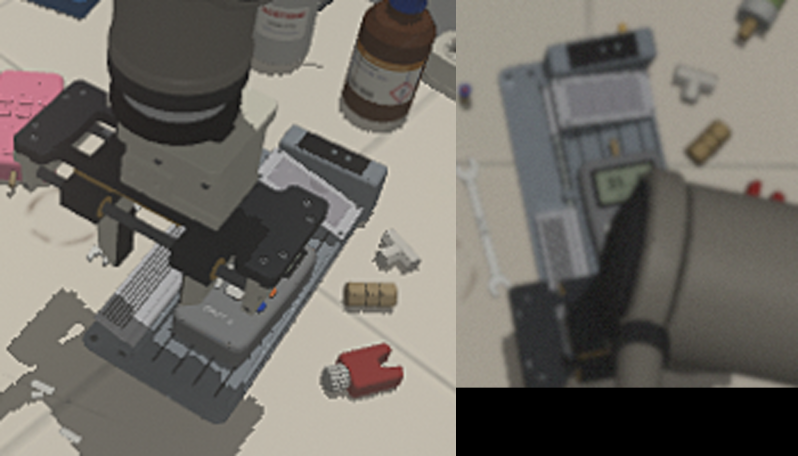

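```bash
python3 -m pendant '[[[0,-1,10],0],[[0,-1,20],0],[[0,-1,30],0],[[0,-1,37],0],[[0,-1,37],0]]'
python3 look.py b
python3 - <<'E'
from h import *
p=np.array([.6315,-.040,.185])
im=cv2.imread("pics/scene_b.png")
def poly(P,c):
    u=(proj("scene",D(p,P))-[290,160])*3; cv2.polylines(im,[u.astype(int).reshape(-1,1,2)],True,c,1)
x,y,z=-114.5,36,40
for s in(1,-1): poly([(x+a,y+s*b,z) for a,b in((-9.5,25),(9.5,25),(9.5,44),(-9.5,44))],(0,0,255))
for s in(1,-1): poly([(x+a,y+s*b,17) for a,b in((-9.5,25),(9.5,25),(9.5,44),(-9.5,44))],(0,255,0))
for mx in(-26,):poly([(mx-69,31,34),(mx+54,36,34),(mx+54,-36,34),(mx-69,-31,34)],(255,0,255))
cv2.imwrite("pics/ov_b.png",im)
E
```

```text
time: 2.5
tool_pos: [0.5108, -0.0253, 0.0372]
tool_rot: [3.14, -0.003, -2.956]
contact_force: [-0.6, 0.4, 0.3]
opening: 0.05
t 2.6 dock xyz [-114.9   36.1   38.6] F dock [ 0.72  0.34 -0.6 ] rot [ 3.1408e+00 -7.0000e-04 -2.9565e+00]
```

View pics/ov_b.png

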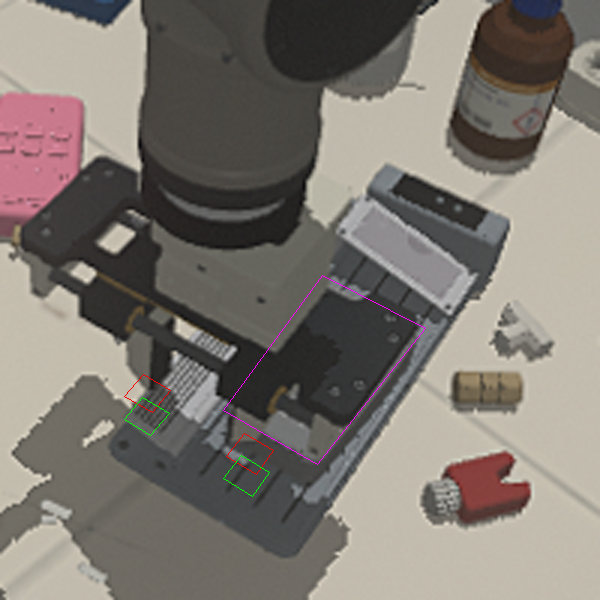

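Run:
```python
import cv2
im=cv2.imread("pics/scene_b.png")[280:520,90:350]
cv2.imwrite("pics/zb.png",cv2.resize(im,None,fx=2.3,fy=2.3,interpolation=cv2.INTER_CUBIC))
```

```text
(no output)
```

View pics/zb.png

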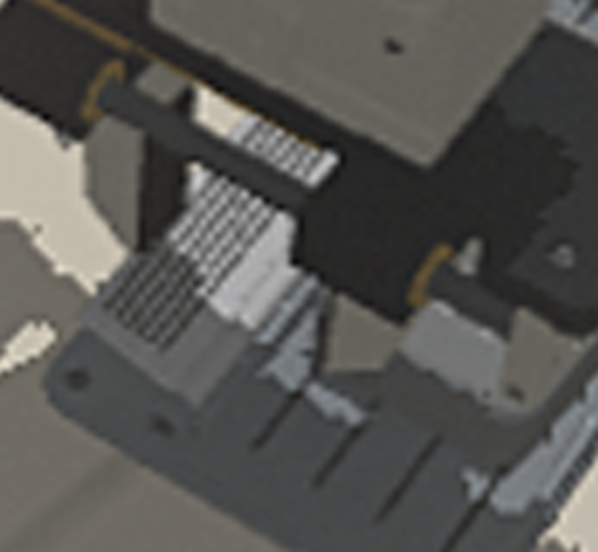

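```bash
python3 -m pendant '[[[0,0,4],0],[[0,0,8],0],[[0,0,12],0],[[0,0,15],0],[[0,0,15],0]]'; python3 look.py c
```

```text
time: 3.02
tool_pos: [0.5114, -0.0256, 0.0229]
tool_rot: [3.14, -0.002, -2.957]
contact_force: [-0.3, -0.1, 0.2]
opening: 0.05
t 3.1167 dock xyz [-115.    36.1   23.4] F dock [ 0.94 -0.12 -0.09] rot [ 3.1407e+00 -1.0000e-03 -2.9565e+00]
```

View pics/both_c.png

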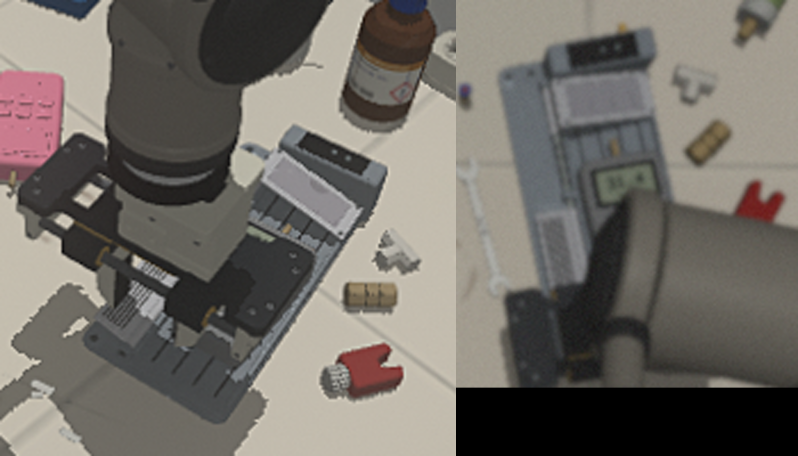

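```bash
python3 -m pendant '[[[0,0,1],0],[[0,0,2],0],[[0,0,3],0],[[0,0,3],0],[[0,0,3],0]]'; python3 look.py d;  python3 -m pendant '[[[0,0,1],0],[[0,0,2],0],[[0,0,3],0],[[0,0,3],0],[[0,0,3],0]]'; python3 look.py e
```

```text
time: 3.53
tool_pos: [0.5118, -0.0257, 0.0204]
tool_rot: [3.141, -0.001, -2.957]
contact_force: [-0.2, 0.9, 0.1]
opening: 0.0501
t 3.6333 dock xyz [-115.    36.1   20.5] F dock [0.36 0.02 0.96] rot [ 3.1407e+00 -9.0000e-04 -2.9565e+00]
time: 4.05
tool_pos: [0.5118, -0.0257, 0.0174]
tool_rot: [3.141, -0.001, -2.957]
contact_force: [-0.3, 0.3, -1.0]
opening: 0.0502
t 4.15 dock xyz [-115.    36.1   17.5] F dock [ 0.23 -0.24 -0.28] rot [ 3.1407e+00 -9.0000e-04 -2.9566e+00]
```

View pics/both_e.png

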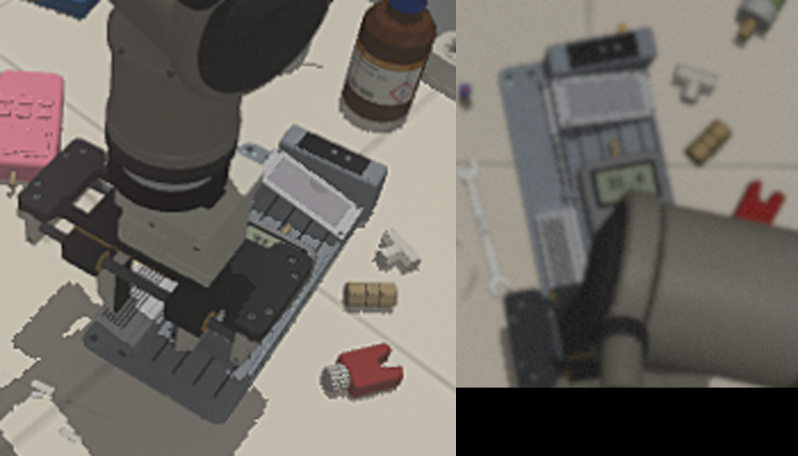

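Run:
```python
from h import *
im=cv2.imread("pics/scene_e.png")
p=np.array([.6315,-.040,.185])
k=3
c=cv2.resize(im[330:530,100:330],None,fx=k,fy=k,interpolation=cv2.INTER_CUBIC)
o=c.copy()
def poly(P,col):
    u=((proj("scene",D(p,P))-[290,160])*3-[100,330])*k; cv2.polylines(o,[u.astype(int).reshape(-1,1,2)],True,col,1)
x,y,z=-115,36.1,17.5
for s in(1,-1): poly([(x+a,y+s*b,z) for a,b in((-9.5,25),(9.5,25),(9.5,44),(-9.5,44))],(0,0,255))
poly([(-129,78.5,26),(-9,78.5,26),(-9,47,17),(-129,47,17)],(0,255,0))
cv2.imwrite("pics/ze.png",o)
```

```text
(no output)
```

View pics/ze.png

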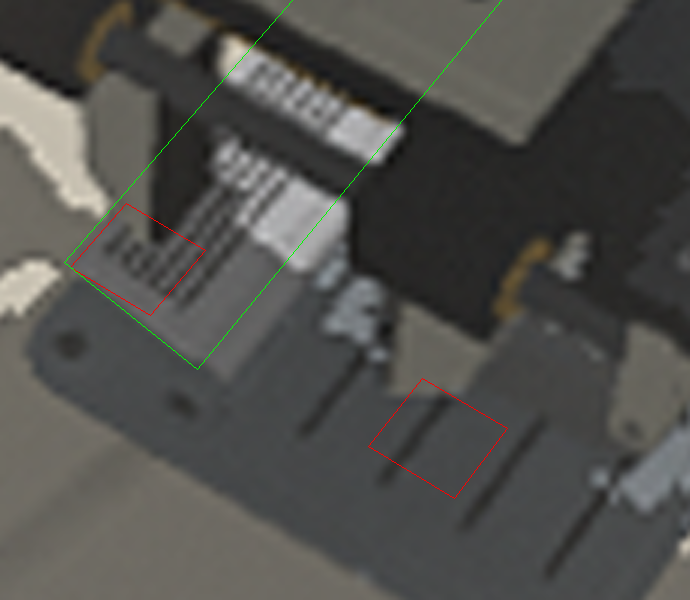

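Run:
```python
from h import *
p=np.array([.6315,-.040,.185])
out=[]
for t,z,x,y in(("a",76,-114.7,36.9),("e",17.5,-115,36.1)):
    im=cv2.imread(f"pics/scene_{t}.png")[170:520,0:360] if t=="a" else cv2.imread(f"pics/scene_{t}.png")[190:540,40:400]
    off=np.array([0,170] if t=="a" else [40,190])
    im=cv2.resize(im,None,fx=1.1*1.0,fy=1.1,interpolation=cv2.INTER_CUBIC)
    for s in(1,-1):
        u=((proj("scene",D(p,[(x,y+s*34.5,z)]))-[290,160])*3-off)*1.1
        cv2.circle(im,tuple(int(v) for v in u[0]),3,(0,0,255),-1)
    out.append(im)
cv2.imwrite("pics/cmp.png",np.hstack(out))
```

```text
(no output)
```

View pics/cmp.png

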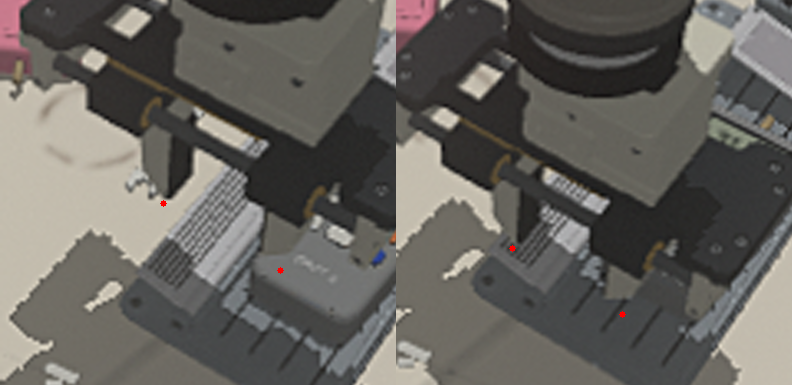

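```bash
python3 - <<'E'
from h import *
p=np.array([.6315,-.040,.185])
def dock(w):
    d=w[:2]-p[:2];c,s=np.cos(p[2]),np.sin(p[2]);return (1000*np.array([c*d[0]+s*d[1],-s*d[0]+c*d[1],w[2]])).round(1)
for nm,u,off in(("eL",(525-396,243),(40,190)),("eR",(625-396,298),(40,190)),("aL",(175,195),(0,170)),("aR",(272,256),(0,170))):
    px=(np.array(u)/1.1+off)/3+[290,160]
    print(nm,px.round(1),[dock(back("scene",px,z)).tolist() for z in ((.0175,.025,.030) if nm[0]=="e" else (.076,.083,.089))])
c,f=K("scene");R=cv2.Rodrigues(c["rvec"])[0];print("cam",-R.T@c["tvec"])
E
python3 - <<'E'
import cv2
im=cv2.imread("pics/scene_a.png")[200:460,60:330]
cv2.imwrite("pics/za.png",cv2.resize(im,None,fx=2.2,fy=2.2,interpolation=cv2.INTER_CUBIC))
E
```

```text
eL [342.4 297. ] [[-107.9, 67.5, 17.5], [-112.4, 64.8, 25.0], [-115.4, 63.0, 30.0]]
eR [372.7 313.6] [[-105.8, 5.9, 17.5], [-110.3, 3.9, 25.0], [-113.3, 2.6, 30.0]]
aL [343.  275.8] [[-106.8, 69.7, 76.0], [-111.4, 66.9, 83.0], [-115.4, 64.5, 89.0]]
aR [372.4 294.2] [[-109.8, 10.3, 76.0], [-114.4, 8.2, 83.0], [-118.3, 6.4, 89.0]]
cam [ 0.18228363 -0.29017647  0.6548453 ]
```

View pics/za.png

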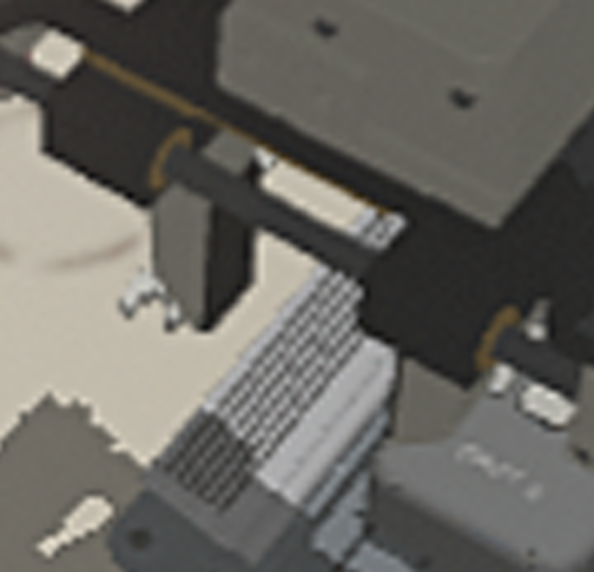

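```bash
python3 -m pendant '[[[0,0,1],0],[[0,0,1.5],0],[[0,0,1.5],0],[[0,0,1.5],0]]'; python3 look.py f;  python3 -m pendant '[[[0,0,1],0],[[0,0,1.5],0],[[0,0,1.5],0],[[0,0,1.5],0]]'; python3 look.py g
```

```text
time: 4.48
tool_pos: [0.5118, -0.0256, 0.0159]
tool_rot: [3.141, -0.001, -2.956]
contact_force: [-0.0, -0.1, 0.5]
opening: 0.0501
t 4.5833 dock xyz [-115.    36.1   16. ] F dock [ 0.24  0.63 -0.6 ] rot [ 3.1407e+00 -9.0000e-04 -2.9566e+00]
time: 4.92
tool_pos: [0.5118, -0.0257, 0.0144]
tool_rot: [3.141, -0.001, -2.957]
contact_force: [-0.0, -0.9, -0.2]
opening: 0.0498
t 5.0167 dock xyz [-115.    36.1   14.5] F dock [ 0.07  0.05 -0.38] rot [ 3.1407e+00 -9.0000e-04 -2.9566e+00]
```

View pics/scene_g.png

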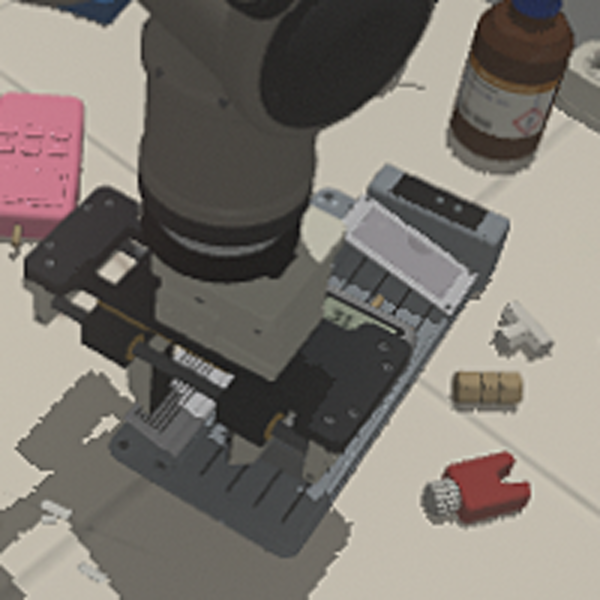

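Run:
```python
import cv2
im=cv2.imread("pics/scene_g.png")[330:500,90:350]
cv2.imwrite("pics/zg.png",cv2.resize(im,None,fx=3,fy=3,interpolation=cv2.INTER_CUBIC))
```

```text
(no output)
```

View pics/zg.png

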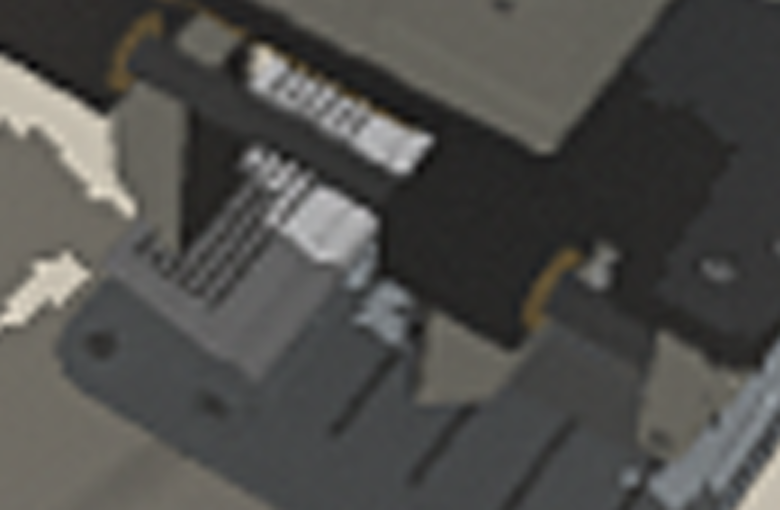

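```bash
python3 -m pendant '[[[0,0,1],0],[[0,0,2],0],[[0,0,2],0],[[0,0,2],0]]'; python3 look.py i;  python3 -m pendant '[[[0,0,1],0],[[0,0,1.5],0],[[0,0,1.5],0],[[0,0,1.5],0]]'; python3 look.py j
```

```text
time: 5.35
tool_pos: [0.5118, -0.0257, 0.0124]
tool_rot: [3.141, -0.001, -2.957]
contact_force: [0.3, 0.0, -0.1]
opening: 0.0503
t 5.45 dock xyz [-115.    36.1   12.5] F dock [-0.81 -0.36  0.11] rot [ 3.1407e+00 -9.0000e-04 -2.9566e+00]
time: 5.78
tool_pos: [0.5118, -0.0256, 0.0109]
tool_rot: [3.141, -0.001, -2.957]
contact_force: [-1.7, 0.5, -0.2]
opening: 0.0499
t 5.8833 dock xyz [-115.    36.1   11. ] F dock [ 0.2  -0.83  0.6 ] rot [ 3.1407e+00 -9.0000e-04 -2.9565e+00]
```

View pics/scene_j.png

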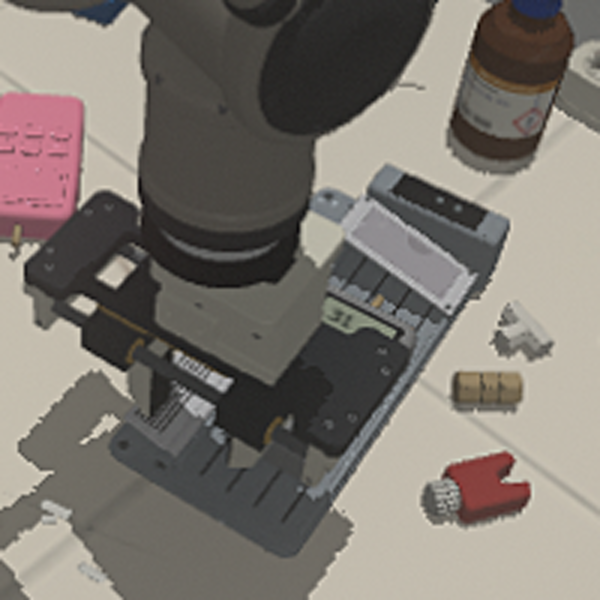

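```bash
python3 -m pendant '[[[0,0,1],0],[[0,0,1.5],0],[[0,0,1.5],0],[[0,0,1.5],0]]'; python3 look.py k;  python3 -m pendant '[[[0,0,1],0],[[0,0,1],0],[[0,0,1],0]]'; python3 look.py l
```

```text
time: 6.22
tool_pos: [0.5118, -0.0257, 0.0094]
tool_rot: [3.141, -0.001, -2.957]
contact_force: [0.1, -0.7, 0.6]
opening: 0.0501
t 6.3167 dock xyz [-115.    36.1    9.4] F dock [-0.47  0.   -0.41] rot [ 3.1407e+00 -1.0000e-03 -2.9566e+00]
time: 6.57
tool_pos: [0.5118, -0.0257, 0.0084]
tool_rot: [3.141, -0.001, -2.957]
contact_force: [-0.1, -0.6, 0.1]
opening: 0.0499
t 6.6667 dock xyz [-115.    36.1    8.5] F dock [-0.4   0.2   0.73] rot [ 3.1407e+00 -1.0000e-03 -2.9566e+00]
```

Run:
```python
import cv2
im=cv2.imread("pics/scene_l.png")[330:500,90:350]
cv2.imwrite("pics/zl.png",cv2.resize(im,None,fx=3,fy=3,interpolation=cv2.INTER_CUBIC))
```

```text
(no output)
```

View pics/zl.png

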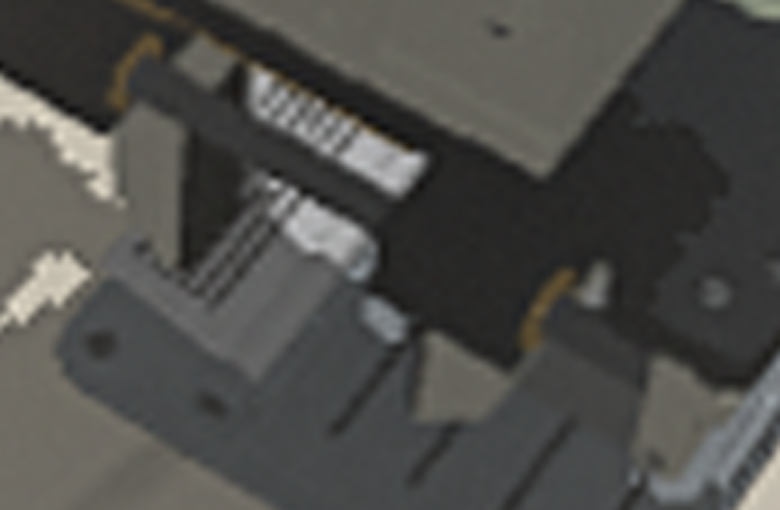

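View pics/top_l.png

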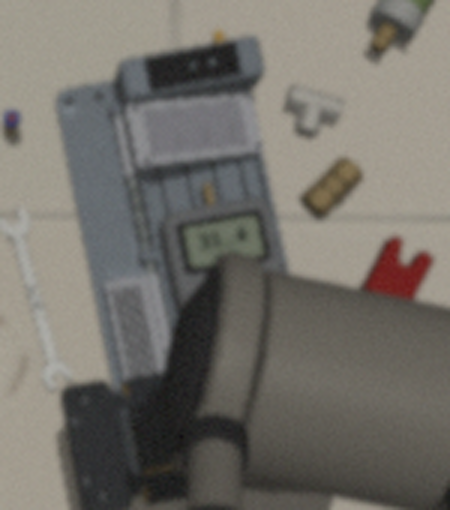

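```bash
python3 -m pendant '[[[0,0,1],0],[[0,0,2],0],[[0,0,2],0],[[0,0,2],0]]'; python3 -m pendant '[[[0,0,1],0],[[0,0,1],0],[[0,0,1],0]]';python3 look.py m
```

```text
time: 7.0
tool_pos: [0.5118, -0.0257, 0.0064]
tool_rot: [3.141, -0.001, -2.956]
contact_force: [-0.2, -0.9, 0.1]
opening: 0.0499
time: 7.25
tool_pos: [0.5117, -0.0256, 0.0053]
tool_rot: [3.141, -0.001, -2.956]
contact_force: [0.1, 0.2, 0.1]
opening: 0.0505
t 7.35 dock xyz [-115.    36.1    5.3] F dock [ 0.28  0.38 -0.77] rot [ 3.1406e+00 -1.2000e-03 -2.9566e+00]
```

View pics/scene_m.png

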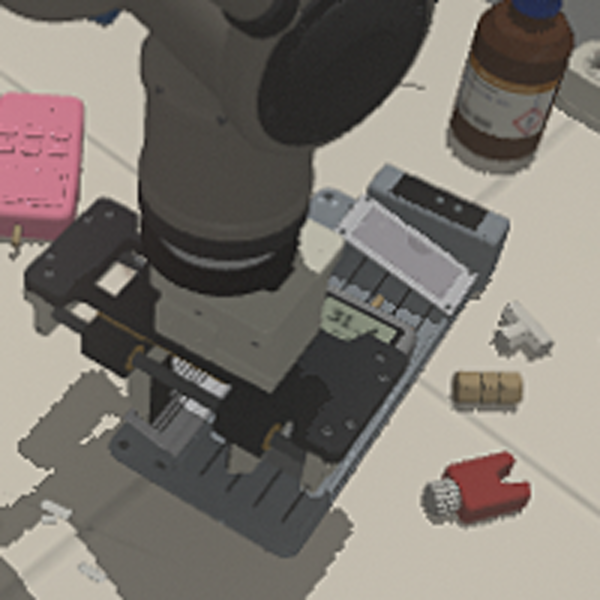

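```bash
python3 -m pendant '[[[0,0,1],0],[[0,0,2],0],[[0,0,2],0],[[0,0,2],0]]'; python3 -m pendant '[[[0,0,1],0],[[0,0,2],0],[[0,0,2],0],[[0,0,2],0]]';python3 look.py n
```

```text
time: 7.68
tool_pos: [0.5117, -0.0257, 0.0033]
tool_rot: [3.141, -0.001, -2.957]
contact_force: [-0.1, 0.3, -0.2]
opening: 0.0501
time: 8.02
tool_pos: [0.5116, -0.0256, 0.0012]
tool_rot: [3.14, -0.002, -2.957]
contact_force: [-0.6, 0.3, -0.4]
opening: 0.0501
t 8.1167 dock xyz [-115.1   36.2    1.3] F dock [0.16 0.17 0.24] rot [ 3.1405e+00 -1.3000e-03 -2.9565e+00]
```

Run:
```python
import cv2,numpy as np
a=[cv2.resize(cv2.imread(f"pics/scene_{t}.png")[340:480,100:290],None,fx=2,fy=2,interpolation=cv2.INTER_CUBIC) for t in "ln"]
cv2.imwrite("pics/zn.png",np.hstack(a))
```

```text
(no output)
```

View pics/zn.png

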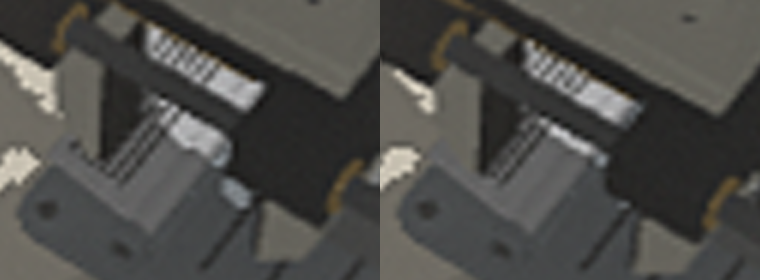

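```bash
python3 - <<'E'
from h import *
p=np.array([.6315,-.040,.185])
def dock(w):
    d=w[:2]-p[:2];c,s=np.cos(p[2]),np.sin(p[2]);return (1000*np.array([c*d[0]+s*d[1],-s*d[0]+c*d[1],w[2]])).round(1)
for z in(.001,.012,.015,.018,.022,.026,.03): print(dock(back("scene",(340,302.5),z)))
E
python3 -c "
import cv2
cv2.imwrite('pics/n2.png',cv2.resize(cv2.imread('pics/scene_n.png')[330:510,180:380],None,fx=3.5,fy=3.2,interpolation=2))"
```

```text
[-110.6   70.2    1. ]
[-117.    66.3   12. ]
[-118.7   65.2   15. ]
[-120.4   64.1   18. ]
[-122.7   62.7   22. ]
[-125.    61.3   26. ]
[-127.3   59.8   30. ]
```

View pics/n2.png

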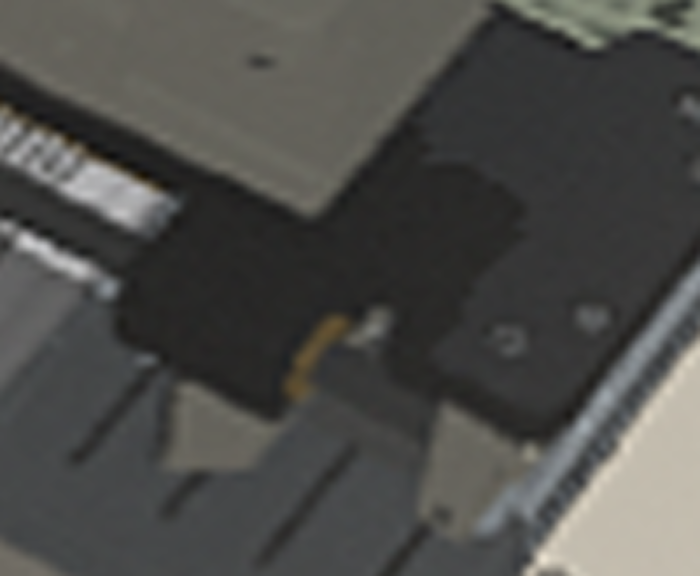

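```bash
python3 -m pendant '[[[0,0,1],0],[[0,0,2],0],[[0,0,2],0],[[0,0,2],0]]'; python3 -m pendant '[[[0,0,1],0],[[0,0,2],0],[[0,0,2],0],[[0,0,2],0]]';python3 look.py o
```

```text
time: 8.45
tool_pos: [0.5116, -0.0256, -0.0008]
tool_rot: [3.14, -0.002, -2.957]
contact_force: [0.8, 0.2, 0.3]
opening: 0.05
time: 8.78
tool_pos: [0.5116, -0.0256, -0.0029]
tool_rot: [3.14, -0.002, -2.957]
contact_force: [0.6, 0.0, -0.0]
opening: 0.0499
t 8.8833 dock xyz [-115.2   36.2   -2.8] F dock [ 0.29 -0.3  -1.31] rot [ 3.1404e+00 -1.5000e-03 -2.9566e+00]
```

View pics/scene_o.png

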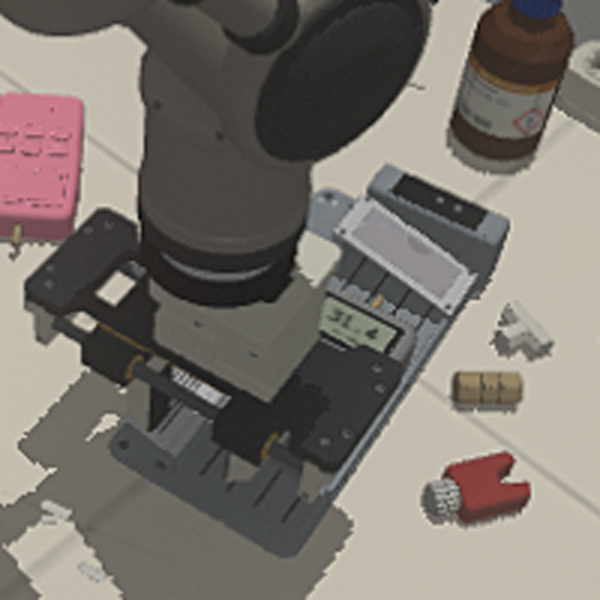

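```bash
python3 -m pendant '[[[0,0,1],0],[[0,0,2],0],[[0,0,2],0],[[0,0,2],0]]'; python3 -m pendant '[[[0,0,1],0],[[0,0,2],0],[[0,0,2],0],[[0,0,2],0]]';python3 look.py q
```

```text
time: 9.22
tool_pos: [0.5117, -0.0254, -0.0046]
tool_rot: [3.14, -0.001, -2.957]
contact_force: [-1.2, 1.1, 5.1]
opening: 0.0499
time: 9.55
tool_pos: [0.5117, -0.0251, -0.0064]
tool_rot: [3.14, -0.001, -2.957]
contact_force: [-1.1, 2.6, 6.1]
opening: 0.0498
t 9.65 dock xyz [-115.    36.7   -6.4] F dock [-0.27  2.19  5.45] rot [ 3.1399e+00 -1.1000e-03 -2.9566e+00]
```

Run:
```python
import cv2,numpy as np
a=[cv2.resize(cv2.imread(f"pics/scene_{t}.png")[340:490,100:290],None,fx=2,fy=2,interpolation=cv2.INTER_CUBIC) for t in "nq"]
cv2.imwrite("pics/zq.png",np.hstack(a))
```

```text
(no output)
```

View pics/zq.png

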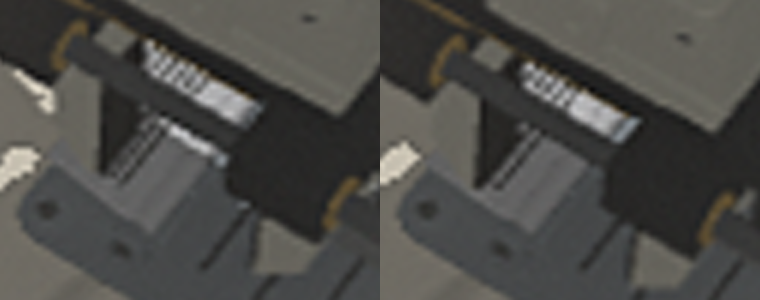

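```bash
python3 -m pendant '[[[0,0,1],0],[[0,0,2],0],[[0,0,3],0],[[0,0,3],0],[[0,0,3],0]]';python3 look.py r
```

```text
time: 10.07
tool_pos: [0.5116, -0.0247, -0.009]
tool_rot: [3.139, -0.001, -2.957]
contact_force: [-0.9, 3.8, 7.0]
opening: 0.0503
t 10.1667 dock xyz [-115.    37.1   -9. ] F dock [-1.16  2.83  6.69] rot [ 3.1394e+00 -1.0000e-03 -2.9567e+00]
```

View pics/both_r.png

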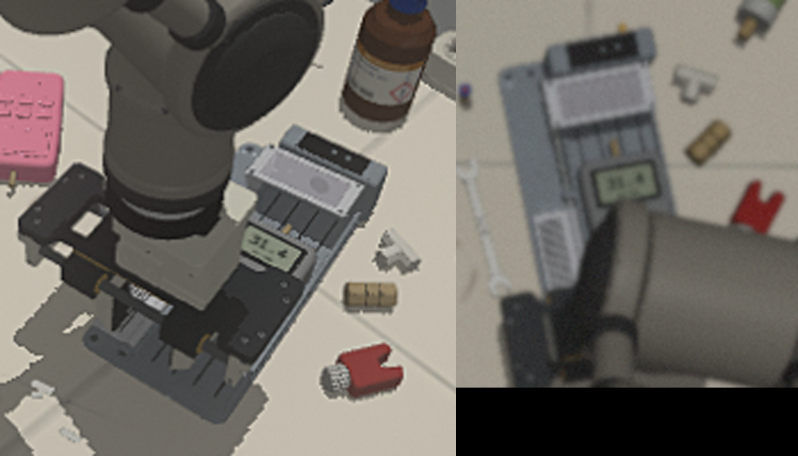

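```bash
python3 -m pendant '[[[-1,0,0.5],0],[[-3,0,0.8],0],[[-6,0,0.8],0],[[-9,0,0.8],0],[[-12,0,0.8],0],[[-15,0,0.8],0],[[-18,0,0.8],0],[[-20,0,0.8],0],[[-20,0,0.8],0]]';python3 look.py s
```

```text
time: 10.92
tool_pos: [0.53, -0.0211, -0.0098]
tool_rot: [3.139, -0.004, -2.956]
contact_force: [-5.5, 0.1, 7.4]
opening: 0.0504
t 11.0167 dock xyz [-96.3  37.3  -9.8] F dock [-4.84  0.55  7.07] rot [ 3.139  -0.0037 -2.9562]
```

View pics/both_s.png

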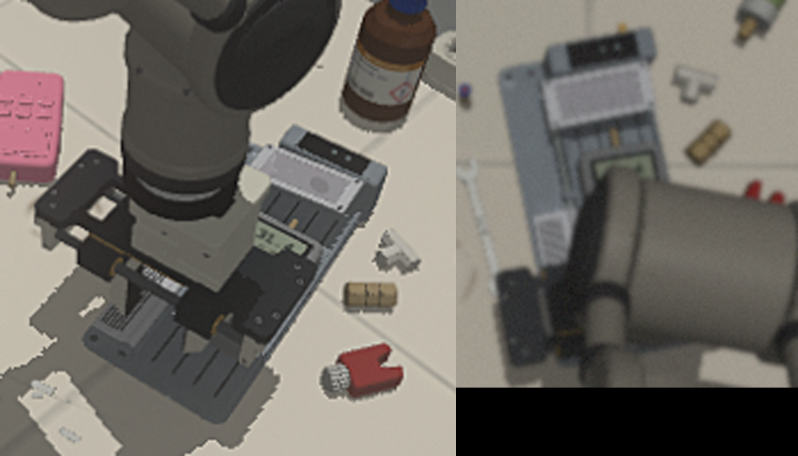

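```bash
python3 -m pendant '[[[-2,0,0.2],0],[[-5,0,0.3],0],[[-8,0,0.3],0],[[-11,0,0.3],0],[[-14,0,0.3],0],[[-17,0,0.3],0],[[-20,0,0.3],0],[[-23,0,0.3],0],[[-25,0,0.3],0],[[-25,0,0.3],0]]';python3 look.py t
```

```text
time: 11.85
tool_pos: [0.5532, -0.0167, -0.0101]
tool_rot: [3.139, -0.007, -2.956]
contact_force: [-5.5, -0.7, 9.2]
opening: 0.0501
t 11.95 dock xyz [-72.7  37.4 -10.1] F dock [-6.02  0.15  8.04] rot [ 3.1387 -0.0066 -2.9556]
```

View pics/both_t.png

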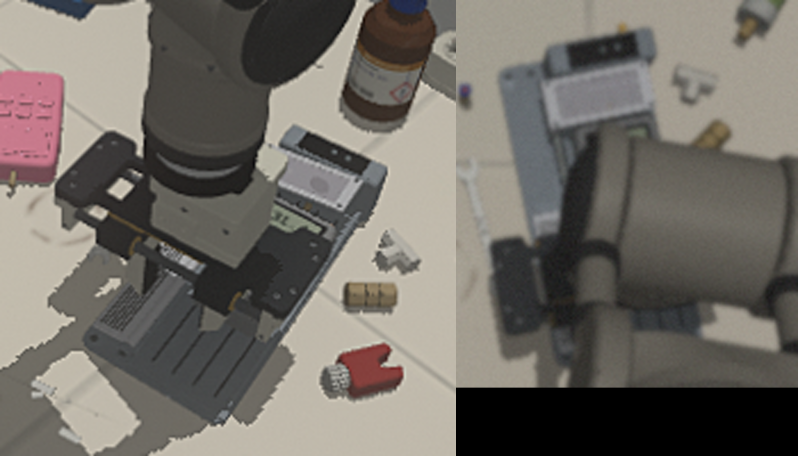

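```bash
python3 -m pendant '[[[-2,0,0.2],0],[[-5,0,0.3],0],[[-8,0,0.3],0],[[-11,0,0.3],0],[[-14,0,0.3],0],[[-17,0,0.3],0],[[-20,0,0.3],0],[[-23,0,0.3],0],[[-25,0,0.3],0],[[-25,0,0.3],0]]';python3 look.py u
```

```text
time: 12.78
tool_pos: [0.5762, -0.0121, -0.0105]
tool_rot: [3.138, -0.01, -2.955]
contact_force: [-5.6, -0.3, 8.7]
opening: 0.0498
t 12.8833 dock xyz [-49.2  37.6 -10.4] F dock [-5.52  0.45  8.11] rot [ 3.1382 -0.0097 -2.9551]
```

View pics/scene_u.png

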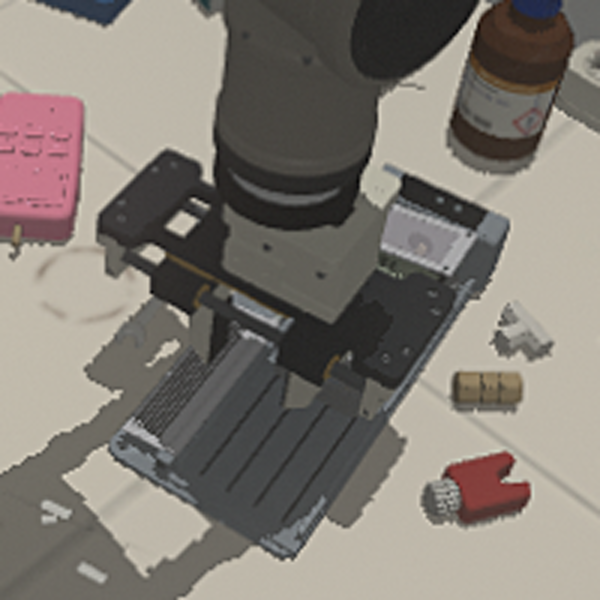

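```bash
python3 -m pendant '[[[-2,0,0.2],0],[[-5,0,0.3],0],[[-8,0,0.3],0],[[-10,0,0.3],0],[[-12,0,0.3],0],[[-14,0,0.3],0],[[-14,0,0.3],0]]'; python3 -m pendant '[[[-1,0,0.2],0],[[-2,0,0.2],0],[[-3,0,0.2],0],[[-3,0,0.2],0]]';python3 look.py v
```

```text
time: 13.47
tool_pos: [0.5883, -0.0095, -0.0108]
tool_rot: [3.138, -0.013, -2.955]
contact_force: [-7.4, -0.6, 7.8]
opening: 0.0497
time: 13.8
tool_pos: [0.5893, -0.0092, -0.0109]
tool_rot: [3.137, -0.018, -2.954]
contact_force: [-6.6, -1.1, 8.9]
opening: 0.0499
t 13.9 dock xyz [-35.8  38.  -10.9] F dock [-6.73  0.92  8.52] rot [ 3.1371 -0.0174 -2.954 ]
```

View pics/scene_v.png

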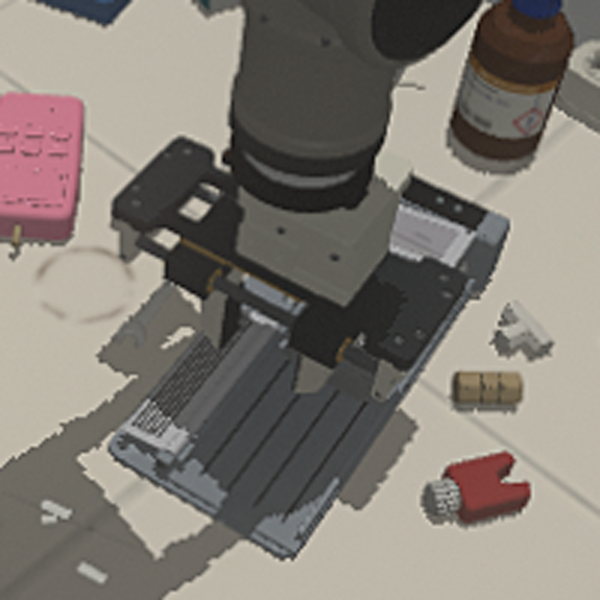

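```bash
python3 -m pendant '[[[-2,0,0.2],0],[[-4,0,0.3],0],[[-6,0,0.3],0],[[-6,0,0.3],0]]';python3 look.py w
```

```text
time: 14.23
tool_pos: [0.5934, -0.0082, -0.0112]
tool_rot: [3.136, -0.021, -2.954]
contact_force: [-6.4, -0.3, 9.1]
opening: 0.05
t 14.3333 dock xyz [-31.6  38.3 -11.2] F dock [-6.29  0.96  8.9 ] rot [ 3.1365 -0.0212 -2.9536]
```

Run:
```python
import cv2,numpy as np
a=[cv2.resize(cv2.imread(f"pics/scene_{t}.png")[150:450,220:520],None,fx=1.3,fy=1.3,interpolation=cv2.INTER_CUBIC) for t in "vw"]
cv2.imwrite("pics/zw.png",np.hstack(a))
```

```text
(no output)
```

View pics/zw.png

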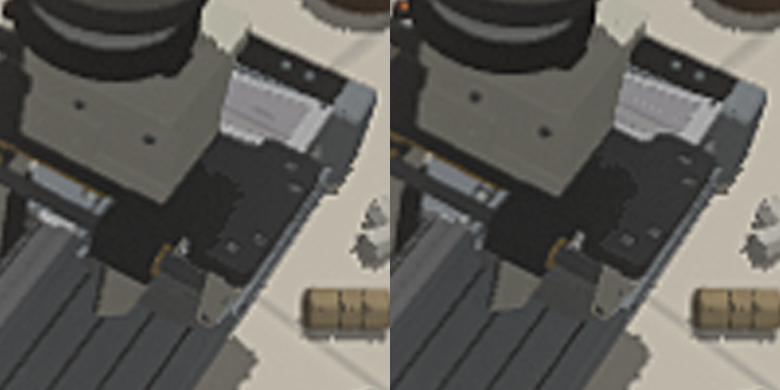

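```bash
python3 -m pendant '[[[-2,0,0.2],0],[[-4,0,0.3],0],[[-4,0,0.3],0]]';python3 -m pendant '[[[-2,0,0.1],0],[[-4,0,0.2],0],[[-4,0,0.2],0]]';python3 look.py x
```

```text
time: 14.58
tool_pos: [0.5936, -0.0081, -0.0114]
tool_rot: [3.136, -0.029, -2.953]
contact_force: [-13.2, -3.3, 13.8]
opening: 0.0503
time: 14.83
tool_pos: [0.5933, -0.0081, -0.0114]
tool_rot: [3.135, -0.039, -2.953]
contact_force: [-15.7, -3.6, 14.9]
opening: 0.0507
t 14.9333 dock xyz [-31.6  38.4 -11.4] F dock [-14.48  -0.61  15.62] rot [ 3.1346 -0.0382 -2.9535]
```

Run:
```python
import cv2,numpy as np
cv2.imwrite("pics/zx.png",cv2.resize(cv2.imread(f"pics/scene_x.png")[150:450,220:520],None,fx=2,fy=2,interpolation=cv2.INTER_CUBIC))
```

```text
(no output)
```

View pics/zx.png

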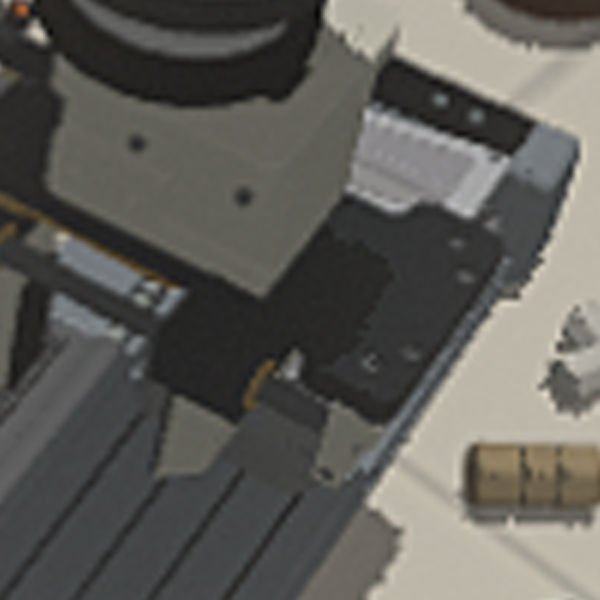

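Run:
```python
from h import *
p=np.array([.6315,-.040,.185])
def dock(w):
    d=w[:2]-p[:2];c,s=np.cos(p[2]),np.sin(p[2]);return (1000*np.array([c*d[0]+s*d[1],-s*d[0]+c*d[1],w[2]])).round(1)
for u in((243,470),(303,492)): 
    px=(np.array(u)/2+[220,150])/3+[290,160]; print(px,dock(back("scene",px,.008)))
for u in((230.,0),): pass
# initial tail bottom in scene0c (3.7x, off 310,200)
for u in((212,405),(275,440),(305,450)): print("init",dock(back("scene",np.array(u)/3.7+[310,200],.008)))
im=cv2.imread("pics/scene_x.png")[330:420,280:420]
im=cv2.convertScaleAbs(im,alpha=2.2,beta=-40)
cv2.imwrite("pics/zx2.png",cv2.resize(im,None,fx=5,fy=5,interpolation=cv2.INTER_CUBIC))
```

```text
[403.83333333 288.33333333] [-20.4  -8.9   8. ]
[413.83333333 292.        ] [-16.9 -27.7   8. ]
init [-98.4  20.7   8. ]
init [-97.5 -13.4   8. ]
init [-93.9 -27.5   8. ]
```

View pics/zx2.png

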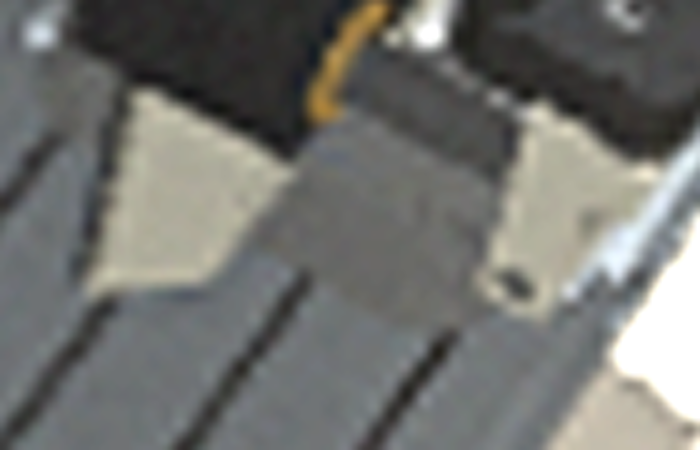

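```bash
python3 -m pendant '[[[2,0,0],0],[[4,0,0],0],[[6,0,0],0],[[7,0,0],0],[[7,0,0],0]]';python3 look.py y; python3 -c "
import cv2
cv2.imwrite('pics/zy.png',cv2.resize(cv2.imread('pics/scene_y.png')[150:450,220:520],None,fx=2,fy=2,interpolation=2))"
```

```text
time: 15.35
tool_pos: [0.5895, -0.0095, -0.0094]
tool_rot: [3.136, -0.031, -2.954]
contact_force: [3.8, 1.5, 7.8]
opening: 0.0501
t 15.45 dock xyz [-35.7  37.7  -9.5] F dock [4.47 0.45 6.81] rot [ 3.1363 -0.0314 -2.9541]
```

View pics/zy.png

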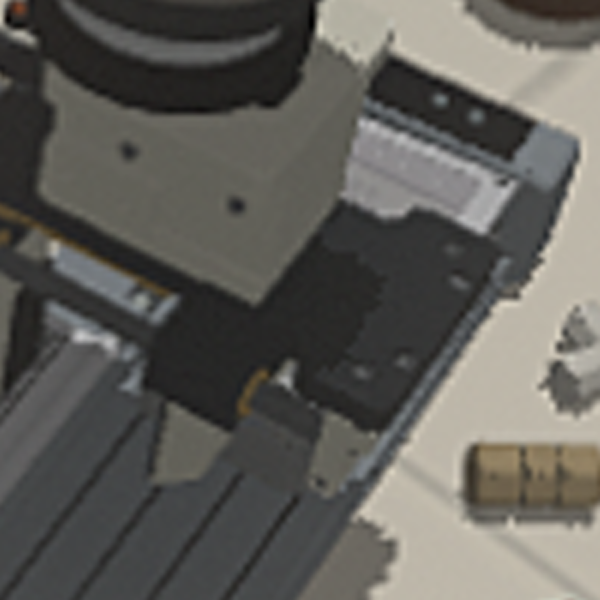

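```bash
python3 -m pendant '[[[1,0,-0.7],0],[[1,0,-1.4],0],[[1,0,-2.1],0],[[1,0,-2.8],0],[[1,0,-3.5],0],[[1,0,-4.5],0],[[1,0,-6],0],[[1,0,-9],0],[[1,0,-14],0],[[1,0,-20],0]]'; python3 -m pendant '[[[0,0,-10],0],[[0,0,-30],0],[[0,0,-60],0],[[0,0,-100],0],[[0,0,-130],0],[[0,0,-150],0],[[0,0,-150],0]]'; python3 look.py z0
```

```text
time: 16.28
tool_pos: [0.5889, -0.0097, 0.0108]
tool_rot: [3.136, -0.032, -2.954]
contact_force: [0.3, 0.1, 0.1]
opening: 0.0501
time: 16.87
tool_pos: [0.5966, -0.0099, 0.1672]
tool_rot: [3.14, -0.022, -2.954]
contact_force: [0.7, 0.4, 0.0]
opening: 0.0502
t 16.9667 dock xyz [-31.1  36.7 162.2] F dock [-0.02 -0.21  0.23] rot [ 3.1369 -0.0297 -2.9541]
```

View pics/both_z0.png

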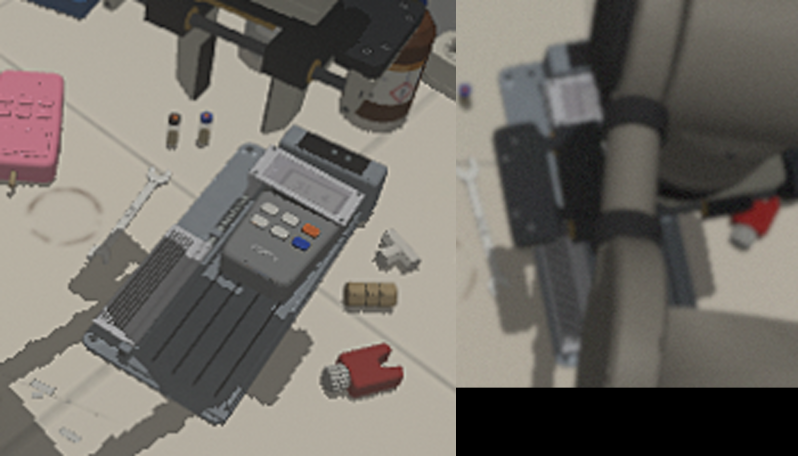

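```bash
python3 -m pendant '[[[0,0,0],0],[[0,0,0],0],[[0,0,0],0],[[0,0,0],0],[[0,0,0],0],[[0,0,0],0]]'
python3 - <<'E'
from h import *
p=np.array([.6315,-.040,.185])
im=robot.read_camera("scene")[:,:,::-1]; x0,y0=300,190
c=cv2.resize(im[y0:y0+170,x0:x0+190],None,fx=4,fy=3.5*4/3.5*0+4,interpolation=cv2.INTER_CUBIC)[:600]
for mx,col in((46,(255,0,255)),(40,(0,255,255))):
    u=(proj("scene",D(p,[(mx-69,31,34),(mx-69,-31,34)]))-[x0,y0])*4
    cv2.polylines(c,[u.astype(int).reshape(-1,1,2)],False,col,1)
cv2.imwrite("pics/fin.png",c)
E
```

```text
time: 17.47
tool_pos: [0.594, -0.0096, 0.1617]
tool_rot: [3.137, -0.03, -2.954]
contact_force: [-0.4, -0.5, 0.7]
opening: 0.0502
```

View pics/fin.png

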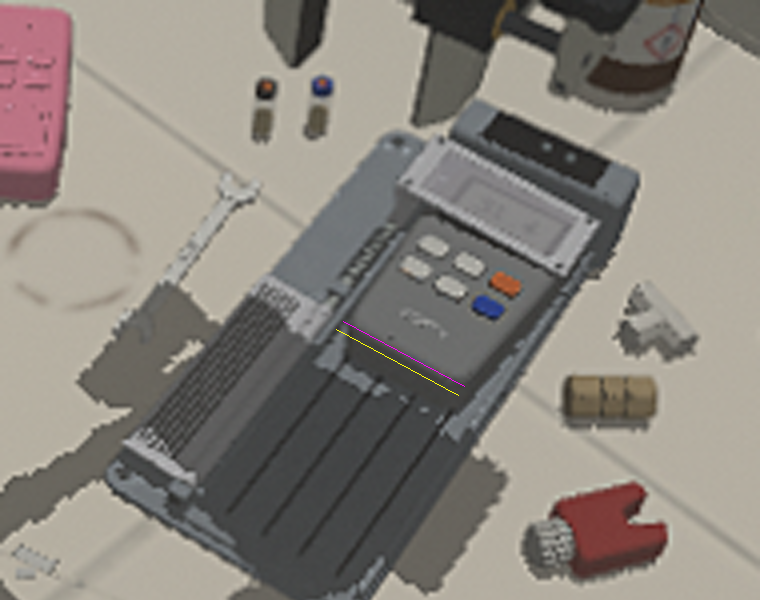

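The tail's top edge lies on or just past the x = 46 mm line (magenta). The meter is straight and the cover is down over its head, with the display showing through the window. The surrounding parts are where they were.

```bash
python3 -c "
from cell import robot
print(robot.hand_in())"
```

```text
the job is handed in; nothing more can be done
None
```

The flow meter is docked and the job was handed in at about 17.5 s. I pressed the bar with one fingertip (7–9 N) to hold the cover up and pushed the meter's tail with the other until it stopped. I then backed off about 4 mm with the cover still held, raised the arm slowly and pulled clear.

**Checks that agreed:**
- **Home stop:** the force along the tray jumped from about 6 N to 15 N and travel stopped at the predicted place.
- **Final picture:** the meter's tail lies on the x = 46 mm line to within about 2 mm. The meter is straight, the cover rests over its head, and the nearby parts in view (vials, spanner, tee, union, cutter) look unmoved.
- **Contact after release:** the sensor shows only noise (under 1 N), so the robot touches nothing.

**Disagreed or not measured:**
- **Height reading:** the reported TCP height was about 25 mm lower than the real fingertips. The bar was touched at a reported z of about -4 mm instead of about +22 mm. I set the press by force and pictures instead.
- **Tool tilt:** the tool tilted by up to 0.04 rad during the push.
- **Dock position:** the two cameras differed by 2–3 mm.
- **Cover angle:** I did not measure it. I judged it to be about 0.3 rad during the push, from how far the bar went down and from the pictures.

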